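# Centre the check weight on the postal scale and calibrate

## Task

Recalibrate the postal scale: tap the flat check weight gently along the floating platen, from one side and the other as needed, until its grooved midline lies on the platen's white mark line, centred left to right and square to the line, with the platen come to rest. Then let go of it and press the round calibrate button on the front of the scale fully down and release it. Do not lift or tip the weight, never push it hard (the load cell stands about 12 N), and leave the other things on the desk where they are.

Things in the scene. Friction and masses are not known exactly. Their poses are not given: they have to be found in the camera images.
- scale: Postal scale, fixed to the desk. Origin on the desk under the resting platen's centre; +x points from its front panel (nearest the robot) to its back, +y to its left, +z up. White housing 245 mm (x, from -150 to 95) by 170 mm (y), 28 mm high. On it floats a black platen, 184 (x) by 200 (y) by 10 mm, its top face 45 mm above the desk.
- mark (a point): Centre of the top face of the platen at rest (scale 0, 0, 45 mm). It is fixed to the housing and does not follow the platen. The platen floats along the scale's y only, without turning or tilting: up to 25 mm either way on a 200 N/m centring spring, damped. It yields with the pushed weight until that slips on it, and springs back to the centre, carrying the weight, when let go.
- mark_back (a point): Point of the mark line at the platen's back edge, platen at rest (scale 81, 0, 45 mm). The mark is a white line along the scale's x through the platen's centre, seen beyond the weight as a 20 mm dash at the front and the back edge, each with a 40 mm cross bar.
- weight: Check weight: flat bare aluminium plate, 140 (its x) by 100 (its y) by 16 mm thick, loose on the platen, a black groove along x as midline on its top. Origin at the centre of its underside. It starts turned anticlockwise by 0.20 to 0.34 rad. To end: midline within 4 mm of the mark line at its middle, x axis within 0.06 rad of the scale's; along the line anywhere within 20 mm of the centre.
- weight_end (a point): Middle of the weight's back end at its underside (70 mm along its x from its origin). The weight is about 0.6 kg, mass and friction differ each time: tapped near one end it slips and turns at about 1 to 3 N, pushed at its middle it slips at about 2 to 6 N. It must never be pushed with more than 12 N.
- calbutton (a joint): Travel of the calibrate button, m: 0 up, 0.006 fully down; it moves straight down, springs up by itself, and takes 5 N to push fully down. It counts as pressed beyond 0.0045.
- calbutton_top (a point): Centre of the top face of the calibrate button at rest: a grey round button 26 mm across in a 42 mm collar, on the right half of the scale's front panel (scale x -122, y -45 mm), its top 46 mm above the desk and 6 mm above the collar.
- stapler: Bystander: stapler, 150 by 38 by 50 mm, to the left of the scale. Origin under its centre.
- calculator: Bystander: pocket calculator, 115 by 78 by 18 mm, to the right of the scale. Origin under its centre.
- highlighter: Bystander: flat marker pen, 26 by 133 by 15 mm, behind the scale. Origin under its centre.
- mug: Bystander: white mug, 80 mm across, 90 mm high, in front of the scale to the left. Origin under its centre.
- tape: Bystander: tape dispenser, 150 by 55 by 77 mm, nearer the robot on the right. Origin under its centre.
- notes: Bystander: block of note paper, 76 by 76 by 50 mm, nearer the robot on the left. Origin under its centre.
Things that resemble listed ones, but are neither listed nor needed, are in the scene too. Leave any pink or turquoise look-alike of the weight alone.

How it is judged:
By the outcome, as a careful person would: the job done as asked, in the order asked, and still so for the second after the job is handed in, with the robot touching nothing.
It also fails if it takes over 61 s, if anything falls off the work surface, if the arm or the gripper's body presses on something with over 40 N, if the wrist force passes 120 N, or if a joint passes its speed limit or range.

## Robot

A 7-joint arm with a two-finger parallel gripper is mounted at the origin on the work surface. World frame = base frame: x ahead of the robot, y to its left, z up, the work surface at z = 0. Lengths are in m, angles in rad, forces in N, time in s.
With the tool pointing down it reaches from about 0.425 to 0.95 m from the base axis. Payload 4.7 kg.
Tool frame: the origin (TCP) lies on the centre line of the jaws, within the pads' length; the fingertips stand robot.nose_length ahead of it and the grasp point (between the pads) lies 8 mm behind it (robot.nose_length is the distance from the TCP to the fingertips, in m); z points along the fingers, x is the direction in which the jaws open and shut, and the axes are right-handed (so a half turn about z gives the same grasp; the last joint's range is limited). The gripper opens to 85 mm and grips with 20 to 120 N. Pads are 22 mm wide; open, the fingers measure 114 mm over their backs; the gripper's body (76 mm by 85 mm) begins 54 mm behind the grasp point. The pads swing forward as they close: fully open they stand 13 mm farther back than shut.
Start: joints at [-1.263, 0.469, -0.049, 1.532, 0.024, 1.141, -0.082], TCP at [0.223, 0.637, 0.242] pointing down, gripper open.
Joint ranges: [-2.59, 2.59], [-0.33, 1.99], [-1.39, 1.29], [0.1, 2.45], [-1.04, 4.18], [0.21, 1.99], [-2.66, 2.66]. Speed limits (rad/s): [2.57, 2.57, 3.14, 3.14, 3.14, 3.14, 3.14].

## Interface

Orientations are given as [roll, pitch, yaw] about the fixed x, y, z axes, in that order (R = Rz(yaw) Ry(pitch) Rx(roll)).
In Python, from plant import robot gives the robot as it stands. Calls block until the motion is done:
- robot.goto(position, orientation): joint-space move of the TCP to a pose.
- robot.move_straight(position, vel=0.15, attitude=None, contact_N=None): straight line of the TCP; attitude=None keeps the orientation; vel is the mean speed in m/s. With contact_N (N) it stops when the force on the tool has changed by that much, and returns True; else False.
- robot.move_joints(angles): joint-space move.
- robot.grip(opening, strength=None): opening from 0.0 (shut) to 1.0 (fully open); strength is the grip in N (None keeps the last); returns when the fingers have stopped.
- robot.sleep(seconds).
- robot.inverse_kinematics(position, orientation): joint angles nearest the present ones, or None.
- robot.sense(): the state.
- robot.grab_frame(name): name is "scene" or "top" or "wrist"; returns a dict with "image" (384x512x3 uint8, red, green, blue), "range_z" (384x512 float32, m along the optical axis (not along the pixel's ray), 0 where there is no reading), "fx", "fy", "cx", "cy" (pixels), "R" (3x3) and "t" (3): a world point X has camera coordinates R X + t. Camera axes: x right, y down, z forward; pixel columns grow to the right and rows downward; lengths in m; the calibration is good to about 2 mm. The wrist camera is an equidistant fisheye: a pixel r from the principal point sees the ray r / f radians off the axis. A picture is of the moment at which its call begins.
A pose or a line that the arm cannot do raises robot.IKError and nothing moves.
- robot.close_job(): hands the job in, once; it reports no verdict.
The state is a dict: "t": time; "joint_pos": joint angles; "joint_velocities": joint speeds; "effort": joint torques, N m; "tcp_pos": TCP position; "tcp_rot": TCP orientation; "wrist_force": force on the tool from outside, world axes, zero at the start; "torque": the same for the moment, N m; "opening": opening from 0.0 (shut) to 1.0 (fully open).
Only numpy, scipy, OpenCV 4.12 (cv2) and the standard library are available. Lean on these libraries where they do the work, as an engineer would, in place of code of your own. Each camera call takes 0.05 s, during which the arm holds its last target.

## Working session

There is one attempt and no reset: what is moved stays moved. The work goes in short steps, each a Python script; the robot and the scene stay as the last script left them, time stands still between calls to the robot, and variables do not carry over. Pictures are saved under pics/ and viewed, and the job is handed in when it is done.

```bash
ls; mkdir -p pics
python3 - <<'E'
from plant import robot
import cv2
s=robot.sense();print(s['t'],s['tcp_pos'],s['tcp_rot'],s['wrist_force'],s['opening'],robot.nose_length)
for n in ['scene','top']:
    f=robot.grab_frame(n);cv2.imwrite(f'pics/{n}0.png',f['image'][:,:,::-1]);print(n,f['fx'],f['cx'],f['cy'],f['R'],f['t'])
E
```

```text
pics
0.0 [0.22285076 0.63656173 0.2412785 ] [3.14152544e+00 1.90717100e-03 1.23404409e+00] [ 0.2128894  -1.01054556 -0.22044489] 1.0009343617566757 0.011
scene 377.3710662776205 257.19166080498326 195.52450876251962 [[-0.66289726  0.748519   -0.01692719]
 [ 0.63205617  0.54735127 -0.54855409]
 [-0.40133804 -0.37433394 -0.8359437 ]] [ 0.33142705 -0.31087404  1.22881482]
top 346.39884812133744 251.86475845334033 195.795752926731 [[ 0.09595047 -0.9953843   0.0019    ]
 [-0.97390679 -0.0942742  -0.20644111]
 [ 0.20566736  0.01795769 -0.97845718]] [-0.0374371   0.54509289  0.9239637 ]
```

View pics/scene0.png

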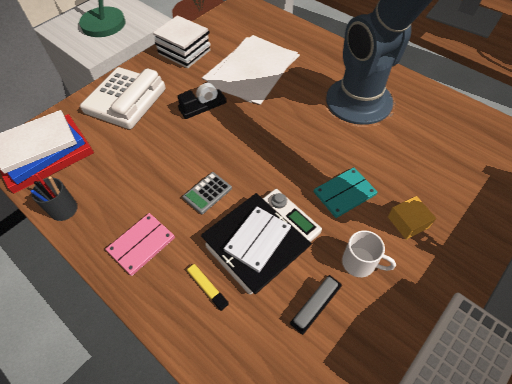

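View pics/top0.png

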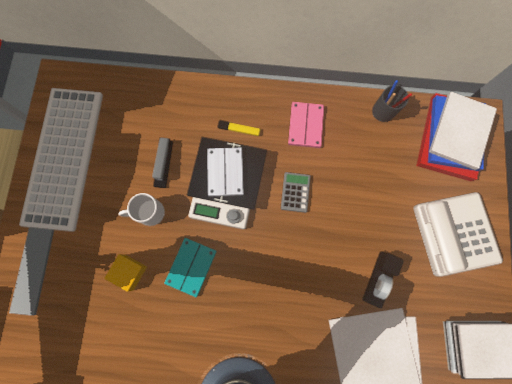

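The candidates for the weight in the top view are silver at (226,172) on the black platen, pink at (306,125) and turquoise at (190,267). I choose the silver one. The button is at (235,216). Next is a close crop.

```bash
cat > h.py <<'E'
import numpy as np, cv2
from plant import robot
def pt(f,u,v,z):
    """pixel -> world point at height z (pinhole)"""
    d=f['R'].T@np.array([(u-f['cx'])/f['fx'],(v-f['cy'])/f['fy'],1]); c=-f['R'].T@f['t']
    return c+d*(z-c[2])/d[2]
def px(f,X):
    c=f['R']@np.asarray(X,float)+f['t']; return np.array([f['fx']*c[0]/c[2]+f['cx'],f['fy']*c[1]/c[2]+f['cy']])
def crop(im,u0,v0,w,h,k,name):
    c=cv2.resize(im[v0:v0+h,u0:u0+w],None,fx=k,fy=k,interpolation=cv2.INTER_CUBIC); cv2.imwrite('pics/'+name,c[:,:,::-1])
E
python3 - <<'E'
import cv2
from h import *
a=cv2.imread('pics/top0.png')[:,:,::-1];crop(a,180,130,95,105,5.5,'c_top0.png')
a=cv2.imread('pics/scene0.png')[:,:,::-1];crop(a,195,180,135,115,5.5,'c_scene0.png')
E
```

```text
(no output)
```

View pics/c_top0.png

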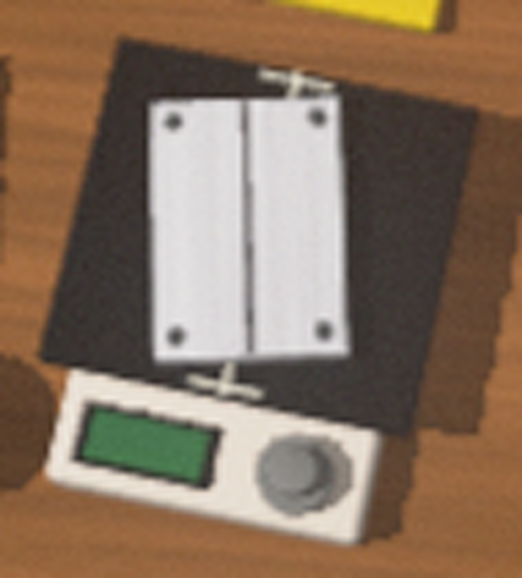

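View pics/c_scene0.png

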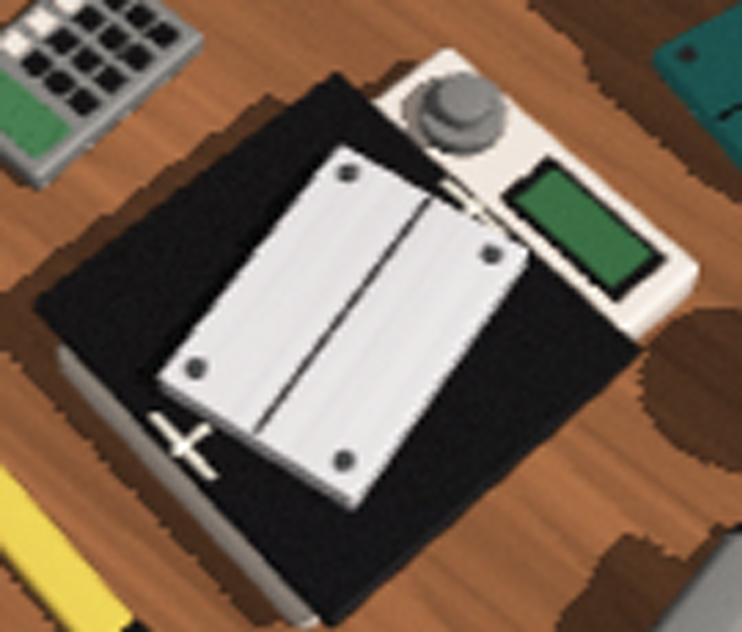

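```bash
cat >> h.py <<'E'
from scipy.optimize import least_squares
PL={'BL':(.092,.1,.045),'BR':(.092,-.1,.045),'FR':(-.092,-.1,.045),'FL':(-.092,.1,.045),'cb':(.081,0,.045),'cf':(-.081,0,.045)}
WT={'BL':(.07,.05,.061),'BR':(.07,-.05,.061),'FR':(-.07,-.05,.061),'FL':(-.07,.05,.061),'gb':(.07,0,.061),'gf':(-.07,0,.061)}
def fit(f,obs,model,x0):
    def P(p,k):
        X=model[k];c,s=np.cos(p[2]),np.sin(p[2]);return np.array([p[0]+c*X[0]-s*X[1],p[1]+s*X[0]+c*X[1],X[2]])
    r=least_squares(lambda p:np.concatenate([px(f,P(p,k))-obs[k] for k in obs]),x0)
    return r.x,np.sqrt(np.mean(r.fun**2))
def unc(o,u0,v0,k): return {n:((p[0]+.5)/k-.5+u0,(p[1]+.5)/k-.5+v0) for n,p in o.items()}
def rel(w,s):
    c,sn=np.cos(s[2]),np.sin(s[2]);d=w-s;return np.array([c*d[0]+sn*d[1],-sn*d[0]+c*d[1],d[2]])
E
python3 - <<'E'
from h import *
F={n:robot.grab_frame(n) for n in ['scene','top']}
O={'top':(180,130,dict(BL=(120,40),BR=(477,110),FR=(412,435),FL=(40,360),cb=(295,80),cf=(227,380)),dict(BL=(150,100),BR=(340,97),FR=(349,355),FL=(155,361),gb=(246,100),gf=(250,354))),
'scene':(195,180,dict(FR=(336,73),FL=(640,350),BL=(330,625),BR=(37,302),cf=(475,203),cb=(183,445)),dict(FR=(342,147),FL=(529,250),BL=(352,497),BR=(160,377),gf=(430,199),gb=(257,430)))}
for n,(u,v,p,w) in O.items():
    s,e=fit(F[n],unc(p,u,v,5.5),PL,[.5,0,0.]);ww,e2=fit(F[n],unc(w,u,v,5.5),WT,[.5,0,0.]);print(n,s,e,ww,e2,rel(ww,s))
    for k,pp in unc(p,u,v,5.5).items(): print(k,pt(F[n],*pp,.045))
E
```

```text
top [ 0.61329056  0.0936078  -0.10498425] 0.6810120592606251 [0.6110097  0.09941561 0.131475  ] 0.26505479488582084 [-0.00287691  0.00553682  0.23645925]
BL [0.71243522 0.18183331 0.045     ]
BR [ 0.69144409 -0.01370883  0.045     ]
FR [0.51210477 0.00430903 0.045     ]
FL [0.53290358 0.20107067 0.045     ]
cb [0.69889289 0.08526063 0.045     ]
cf [0.53172404 0.10284464 0.045     ]
scene [ 0.61268814  0.09479786 -0.11258842] 1.1429157885999648 [0.61028676 0.10067156 0.13261509] 0.6531149942898812 [-0.00304609  0.00556671  0.24520351]
FR [0.51334678 0.00761588 0.045     ]
FL [0.53489805 0.20332906 0.045     ]
BL [0.71451094 0.1833244  0.045     ]
BR [ 0.69090912 -0.01150891  0.045     ]
cf [0.52502085 0.10246251 0.045     ]
cb [0.69736346 0.08449826 0.045     ]
```

```bash
cat >> h.py <<'E'
S=np.array([.6130,.0942,-.108])
def W(x,y,z):
    c,s=np.cos(S[2]),np.sin(S[2]);return [S[0]+c*x-s*y,S[1]+s*x+c*y,z]
YAW=S[2]+np.pi/2
Z=.061
def fy(f0):
    d=np.array(robot.sense()['wrist_force'])-f0; c,s=np.cos(S[2]),np.sin(S[2]); return c*d[0]+s*d[1],-s*d[0]+c*d[1],d[2]
def push(x,y0,y1,step=.003,vel=.03,lim=8):
    f0=np.array(robot.sense()['wrist_force']);n=int(np.ceil(abs(y1-y0)/step));out=[]
    for y in np.linspace(y0,y1,n+1)[1:]:
        robot.move_straight(W(x,y,Z),vel=vel);f=fy(f0);out.append((round(y*1e3,1),np.round(f,1).tolist()))
        if np.hypot(f[0],f[1])>lim: print('LIMIT');break
    for o in out: print(*o)
def look(tag):
    for n,(u,v,w,h) in dict(top=(180,130,95,105),scene=(195,180,135,115)).items():
        crop(robot.grab_frame(n)['image'],u,v,w,h,5.5,f'c_{n}{tag}.png')
E
python3 - <<'E'
from h import *
robot.grip(0.0)
robot.goto(W(.038,.10,.15),[np.pi,0,YAW])
s=robot.sense();print(s['t'],s['tcp_pos'],s['opening'],s['wrist_force'])
robot.move_straight(W(.038,.096,Z),vel=.1)
s=robot.sense();print(s['t'],s['tcp_pos'],s['wrist_force'])
look('1')
E
```

```text
3.225 [0.66117941 0.19129572 0.15016058] -3.418428513572112e-05 [ 0.30116507 -0.0356074   0.24124271]
4.2667 [0.66177784 0.18576494 0.06178452] [-0.09448741  0.08194328 -0.63161939]
```

View pics/c_scene1.png

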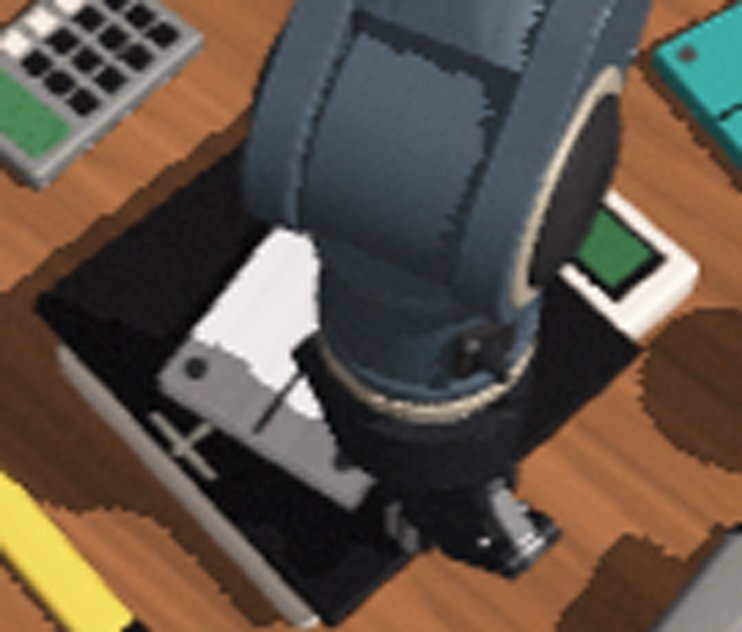

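View pics/c_top1.png

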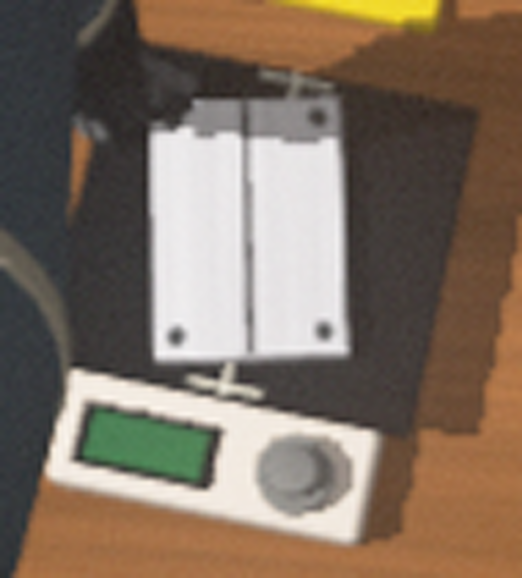

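The finger is down just left of the back-left corner of the weight (top crop ~170,100). The groove and both crosses stay visible. I'll push in small steps.

Run:
```python
from h import *
push(.038,.096,.064)
look('2')
print(robot.sense()['t'])
```

```text
93.1 [-0.7, -0.7, 0.6]
90.2 [-0.9, -0.2, 0.0]
87.3 [-0.1, 0.2, -0.2]
84.4 [-1.9, 0.2, 0.2]
81.5 [-0.9, 0.8, -0.7]
78.5 [-0.3, 0.7, -0.1]
75.6 [-0.9, 1.1, 0.4]
72.7 [-0.5, 1.3, 0.5]
69.8 [-0.9, 1.8, -0.7]
66.9 [0.1, 1.5, 1.0]
64.0 [0.7, 2.2, 0.2]
7.2167
```

View pics/c_top2.png

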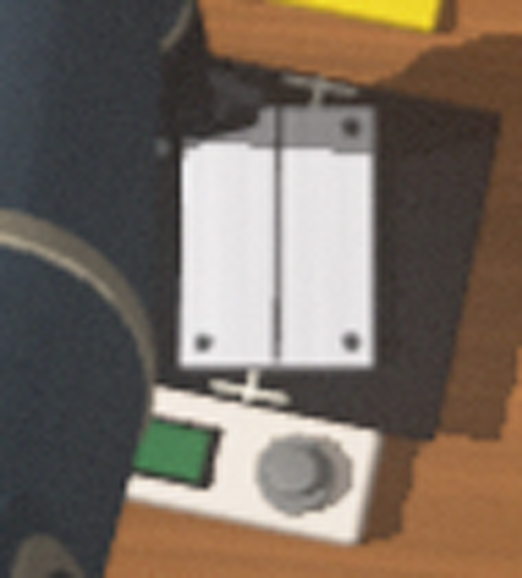

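The weight has only just begun to slip. The platen has yielded about 11 mm at 2 N, and the crosses move with it. I'll keep going.

Run:
```python
from h import *
push(.038,.064,.050)
look('3')
print(robot.sense()['t'])
```

```text
61.2 [0.3, -0.1, 0.5]
58.4 [-0.7, -0.5, 0.3]
55.6 [0.4, 1.2, 0.4]
52.8 [-0.1, 0.0, -0.1]
50.0 [0.4, 0.2, -0.1]
8.5667
```

View pics/c_top3.png

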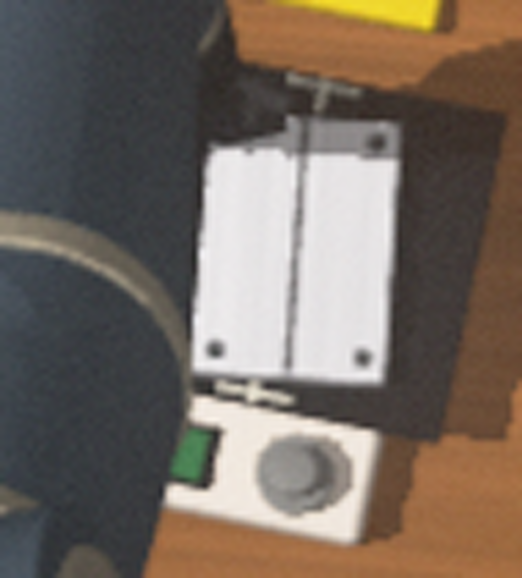

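```bash
cat >> h.py <<'E'
CT=dict(top=(180,130),scene=(195,180))
def meas(n,pl,w,yaw_fixed=True,P=None):
    f=robot.grab_frame(n);u,v=CT[n]
    s,e=fit(f,unc(pl,u,v,5.5),PL,[.61,.09,-.1]);ww,e2=fit(f,unc(w,u,v,5.5),WT,[.61,.09,0.])
    print(n,'platen',s,'e%.2f'%e,'shift y %.1f mm'%(1e3*rel(s,S)[1]),'| weight rel platen',np.round(rel(ww,s)*[1e3,1e3,1],3),'e%.2f'%e2)
E
python3 - <<'E'
from h import *
meas('top',dict(cb=(295,80),cf=(227,380)),dict(BR=(340,97),FR=(349,355),FL=(155,361),gb=(246,100),gf=(250,354)))
meas('top',dict(cb=(318,90),cf=(250,386)),dict(BR=(376,106),FR=(374,366),FL=(178,366),gb=(278,105),gf=(277,360)))
meas('top',dict(cb=(323,91),cf=(255,391)),dict(BR=(402,122),FR=(384,383),FL=(192,374),gb=(306,118),gf=(289,370)))
E
```

```text
top platen [ 0.61510773  0.09406063 -0.10579474] e0.72 shift y 0.1 mm | weight rel platen [-4.76   4.754  0.237] e0.27
top platen [ 0.6119581   0.08147105 -0.11078297] e0.44 shift y -12.8 mm | weight rel platen [-3.324  1.8    0.207] e0.33
top platen [ 0.61054709  0.07866619 -0.10881569] e0.68 shift y -15.7 mm | weight rel platen [-6.33  -6.553  0.149] e0.44
```

Run:
```python
from h import *
robot.move_straight(W(.038,.096,Z),vel=.05)
robot.move_straight(W(.038,.096,.10),vel=.15)
robot.move_straight(W(-.053,-.098,.10),vel=.2)
robot.sleep(.3);look('4')
robot.move_straight(W(-.053,-.096,Z),vel=.1)
print(robot.sense()['t'])
```

```text
12.3583
```

View pics/c_top4.png

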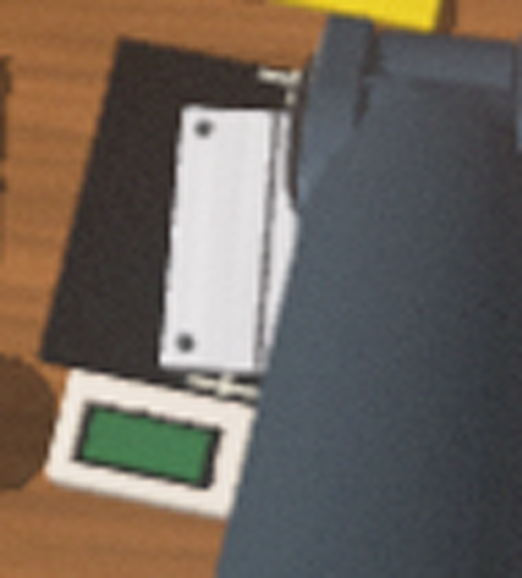

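View pics/c_scene4.png

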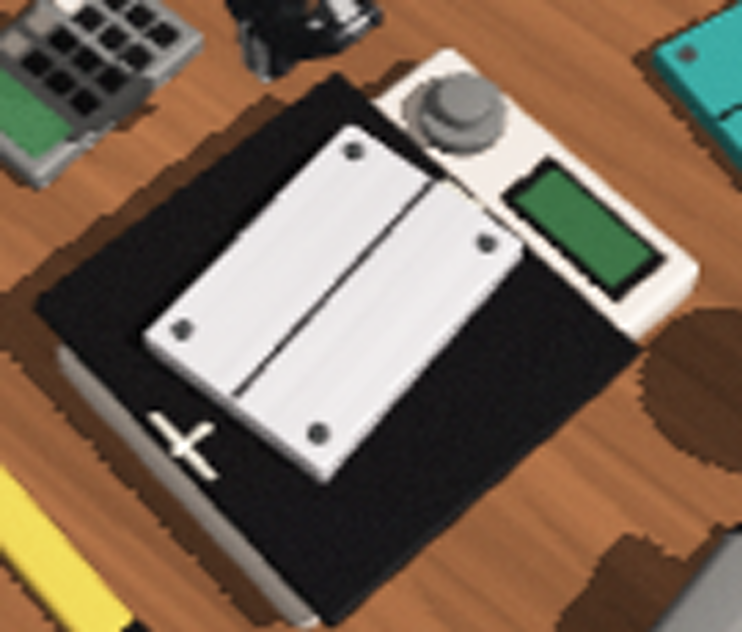

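Run:
```python
from h import *
meas('scene',dict(FL=(640,350),BL=(330,625),BR=(37,302),FR=(336,73)),dict(FR=(350,125),FL=(524,248),BL=(325,482),BR=(145,337),gf=(435,182),gb=(235,396)))
meas('top',dict(cb=(295,80),cf=(227,380),BL=(120,40),FL=(40,360)),dict(BL=(182,107),FL=(160,366),gb=(275,112),gf=(262,368)))
```

```text
scene platen [ 0.61302431  0.0953438  -0.11272915] e0.80 shift y 1.1 mm | weight rel platen [-7.178 -5.255  0.147] e0.71
top platen [ 0.61399918  0.09303844 -0.0996285 ] e0.70 shift y -1.0 mm | weight rel platen [-8.23  -5.336  0.151] e0.28
```

Run:
```python
from h import *
push(-.053,-.096,-.050,vel=.03)
look('5')
print(robot.sense()['t'])
```

```text
-93.1 [-0.3, -0.6, 0.6]
-90.2 [-1.3, 0.2, 0.9]
-87.4 [0.6, 0.2, 0.2]
-84.5 [0.3, 0.1, -0.1]
-81.6 [0.2, 0.3, 0.2]
-78.8 [0.3, -0.7, 0.9]
-75.9 [0.2, -0.0, 0.7]
-73.0 [0.4, -1.4, 0.2]
-70.1 [-0.3, -1.7, -0.1]
-67.2 [-0.7, -2.2, 1.2]
-64.4 [-0.5, -2.2, -0.4]
-61.5 [-0.8, -2.4, -0.0]
-58.6 [-1.4, -3.1, 0.0]
-55.8 [-0.8, -3.2, 0.8]
-52.9 [-1.1, -3.8, 0.9]
-50.0 [-1.5, -2.9, 0.6]
16.5583
```

View pics/c_scene5.png

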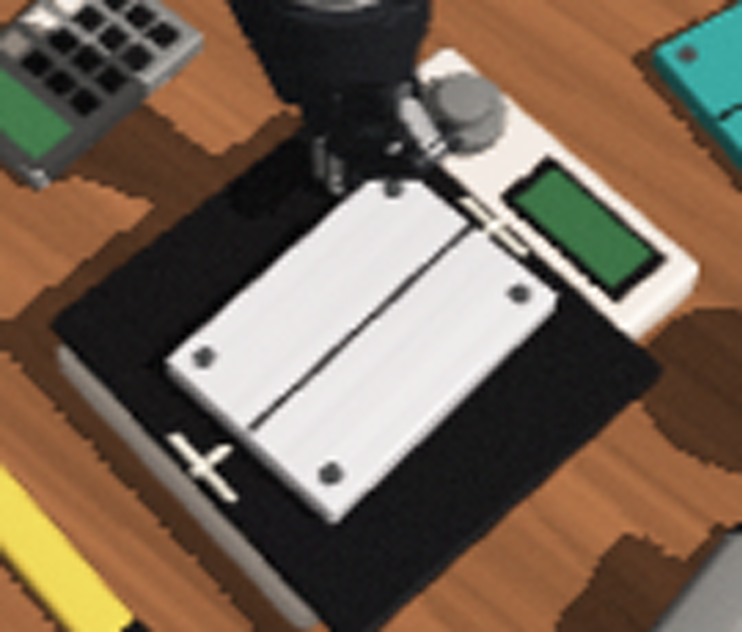

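View pics/c_top5.png

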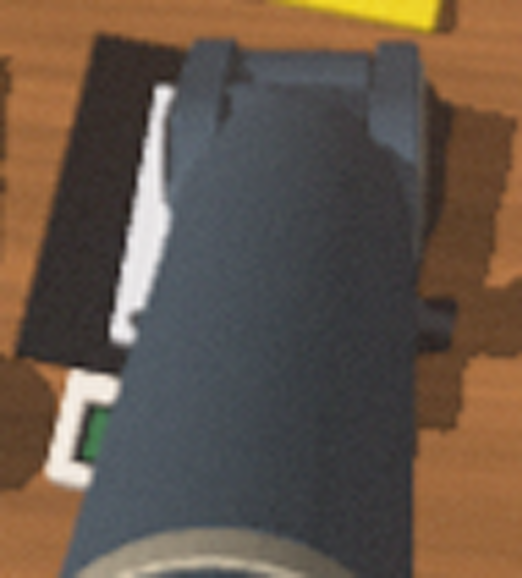

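Run:
```python
from h import *
meas('scene',dict(FL=(660,370),BR=(52,325),cb=(203,465),cf=(496,226)),dict(FL=(557,297),BL=(334,519),BR=(168,360),gf=(472,227),gb=(252,429)))
```

```text
scene platen [ 0.61466269  0.10779718 -0.1136897 ] e1.18 shift y 13.7 mm | weight rel platen [-4.125  3.281  0.062] e0.62
```

Run:
```python
from h import *
push(-.053,-.050,-.0475)
robot.move_straight(W(-.053,-.096,Z),vel=.06)
robot.move_straight(W(-.053,-.098,.10),vel=.15)
robot.move_straight(W(.042,.094,.10),vel=.2)
robot.sleep(.2);look('6')
robot.move_straight(W(.042,.090,Z),vel=.1)
print(robot.sense()['t'])
```

```text
-47.5 [-0.5, -0.4, 1.2]
20.2917
```

View pics/c_top6.png

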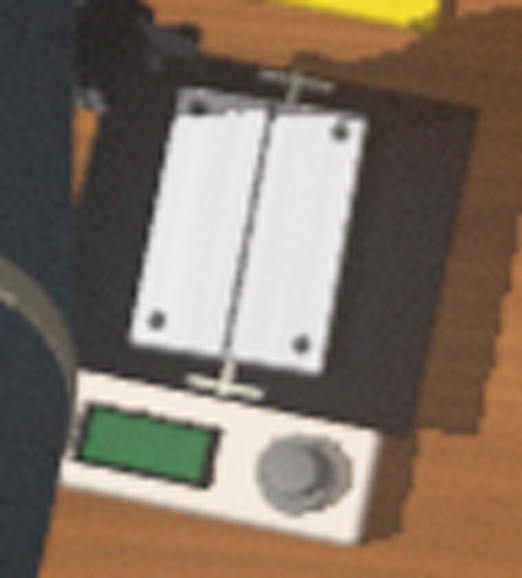

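Run:
```python
from h import *
meas('top',dict(cb=(295,79),cf=(227,382),BR=(477,110),FR=(412,435)),dict(BL=(180,90),BR=(367,119),FR=(323,374),FL=(131,345),gb=(274,104),gf=(229,360)))
```

```text
top platen [ 0.61376613  0.09434023 -0.10845103] e0.77 shift y 0.2 mm | weight rel platen [-5.23   2.941  0.048] e0.12
```

Run:
```python
from h import *
push(.042,.090,.052)
look('7')
print(robot.sense()['t'])
```

```text
87.1 [0.9, 1.0, 0.3]
84.2 [0.4, 1.0, -0.4]
81.2 [-0.5, 0.1, -0.2]
78.3 [0.1, 0.4, -0.5]
75.4 [-0.8, -0.8, 0.2]
72.5 [-0.4, 0.1, -0.9]
69.5 [-0.5, -0.2, -1.4]
66.6 [-0.2, 0.8, -0.3]
63.7 [-1.0, 2.2, -0.7]
60.8 [-0.2, 2.5, -1.1]
57.8 [1.1, 1.8, -0.5]
54.9 [1.1, 2.9, 0.7]
52.0 [1.5, 3.4, 0.3]
23.6917
```

View pics/c_top7.png

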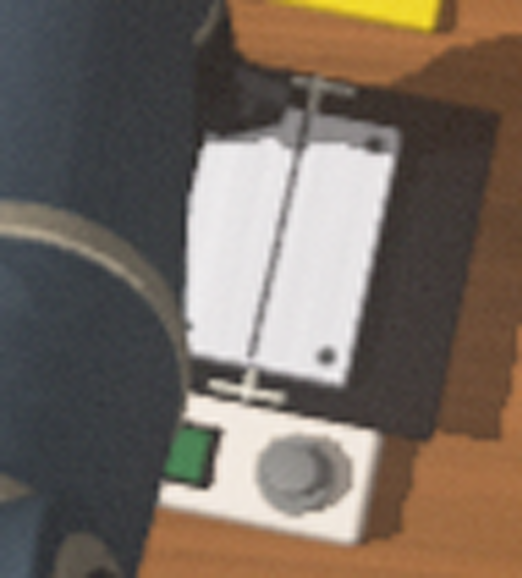

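Run:
```python
from h import *
meas('top',dict(cb=(317,88),cf=(249,388),BR=(499,115),FR=(434,438)),dict(BR=(401,128),FR=(346,386),gb=(306,116),gf=(251,370)))
```

```text
top platen [ 0.61172127  0.0824923  -0.10697564] e0.65 shift y -11.8 mm | weight rel platen [-6.293 -0.518  0.011] e0.30
```

This is on target. I'll retract slowly and check with the arm clear.

Run:
```python
from h import *
robot.move_straight(W(.042,.092,Z),vel=.06)
robot.move_straight(W(.042,.094,.12),vel=.15)
robot.move_straight(W(-.122,-.045,.12),vel=.2)
robot.sleep(.3);look('8');print(robot.sense()['t'],robot.sense()['tcp_pos'],W(-.122,-.045,.12))
```

```text
26.725 [0.4869897  0.06274884 0.1198941 ] [np.float64(0.4868602550184927), np.float64(0.06261258579749991), 0.12]
```

View pics/c_scene8.png

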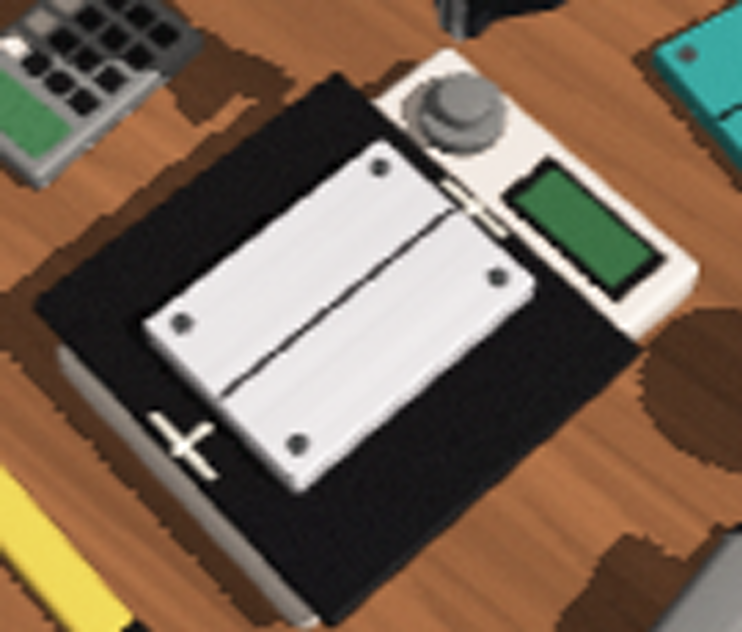

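View pics/c_top8.png

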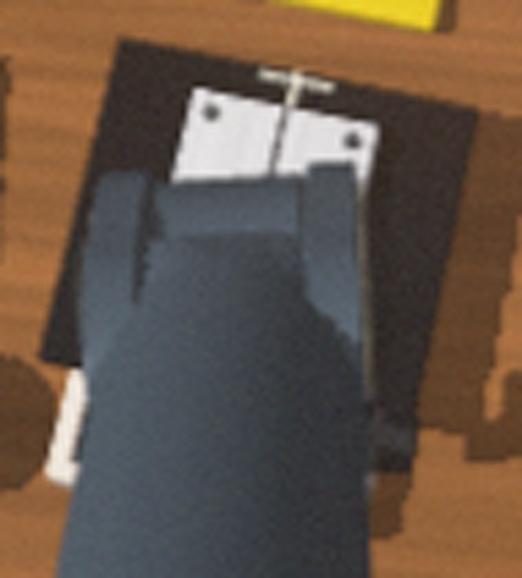

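Run:
```python
from h import *
meas('scene',dict(FL=(640,350),BL=(330,625),BR=(37,302),FR=(336,73),cf=(475,207),cb=(183,445)),dict(FR=(382,141),FL=(536,288),BL=(299,490),BR=(145,322),gf=(457,208),gb=(221,396)))
fs=robot.grab_frame('scene');ft=robot.grab_frame('top')
B=lambda p,n:unc({'b':p},*CT[n],5.5)['b']
print(pt(fs,*B((468,97),'scene'),.046),pt(ft,*B((296,468),'top'),.046),W(-.122,-.045,.046))
```

```text
scene platen [ 0.61290702  0.09499887 -0.11372123] e1.04 shift y 0.8 mm | weight rel platen [-4.257  1.089 -0.005] e0.64
[0.48343736 0.06382705 0.046     ] [0.48903585 0.06210785 0.046     ] [np.float64(0.4868602550184927), np.float64(0.06261258579749991), 0.046]
```

The weight measures within 1.1 mm and 0.01 rad, and the button position agrees between the two cameras. Pressing now.

Run:
```python
from h import *
robot.move_straight(W(-.122,-.045,.064),vel=.1); robot.sleep(.2)
f0=np.array(robot.sense()['wrist_force'])
r=robot.move_straight(W(-.122,-.045,.046),vel=.012,contact_N=9)
s=robot.sense();print(r,s['tcp_pos'],s['wrist_force']-f0)
robot.sleep(.3);s=robot.sense();print(s['tcp_pos'],s['wrist_force']-f0,s['t'])
look('9')
```

```text
True [0.48692138 0.0626499  0.0550544 ] [-1.508283   -0.50695665  6.52033635]
[0.48694096 0.06263679 0.05505566] [-2.02079005  0.41779155  7.01961162] 28.95
```

View pics/c_scene9.png

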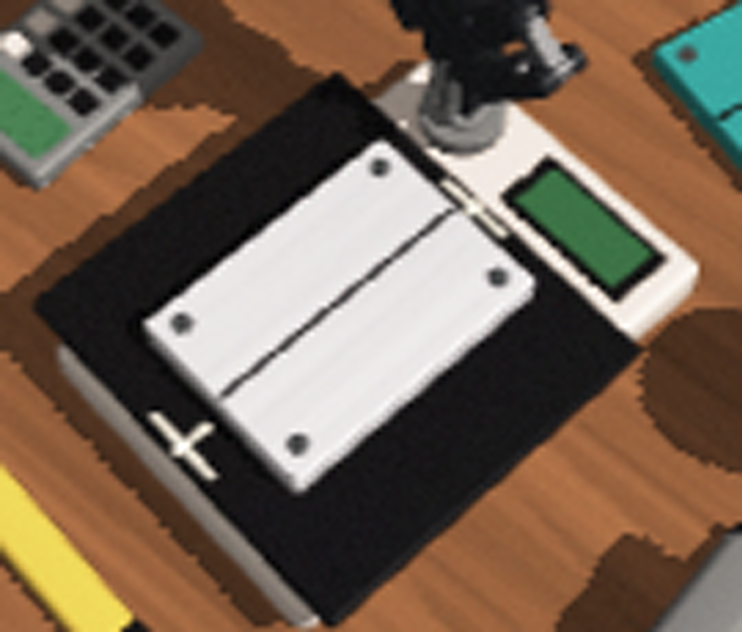

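The force of 7 N says bottomed out, but the nominal tip height of 44 mm says only 2 mm of travel. I'll press further, with a limit, to settle it.

Run:
```python
from h import *
for z in [.0540,.0530,.052,.051,.050]:
    r=robot.move_straight(W(-.122,-.045,z),vel=.01,contact_N=12);robot.sleep(.1)
    s=robot.sense();print(z,r,s['tcp_pos'],s['wrist_force'],s['t'])
    if s['wrist_force'][2]>18: break
```

```text
0.054 False [0.48698603 0.06264016 0.05492783] [-2.39449655  0.28653512 13.30358176] 29.4
0.053 False [0.48705521 0.06263639 0.05477578] [-5.27056081 -0.3906331  21.24571274] 29.75
```

Run:
```python
from h import *
for z in np.arange(.0550,.0645,.001):
    robot.move_straight(W(-.122,-.045,z),vel=.02)
    F=[];
    for _ in range(4): F.append(robot.sense()['wrist_force'][2]);robot.sleep(.02)
    print(round(z,4),robot.sense()['tcp_pos'][2],np.mean(F),robot.sense()['t'])
look('10')
f=robot.grab_frame('scene');crop(f['image'],240,160,80,70,8,'b10.png')
```

```text
0.055 0.05514911372184287 4.096546688393078 30.0667
0.056 0.05595970356185693 4.252405028380033 30.3833
0.057 0.05699971973535345 3.9977533968566425 30.7
0.058 0.05799315069180089 2.9396630667304136 31.0167
0.059 0.058997882840641475 2.579661182418378 31.3333
0.06 0.05999169170676367 2.2060037170676594 31.65
0.061 0.06098998522871596 0.9731851250219926 31.9667
0.062 0.06177787606336307 -0.03798094943086244 32.2833
0.063 0.06300806888875836 0.03128665959809207 32.6
0.064 0.06403637606940582 0.09743920200079353 32.9167
```

View pics/b10.png

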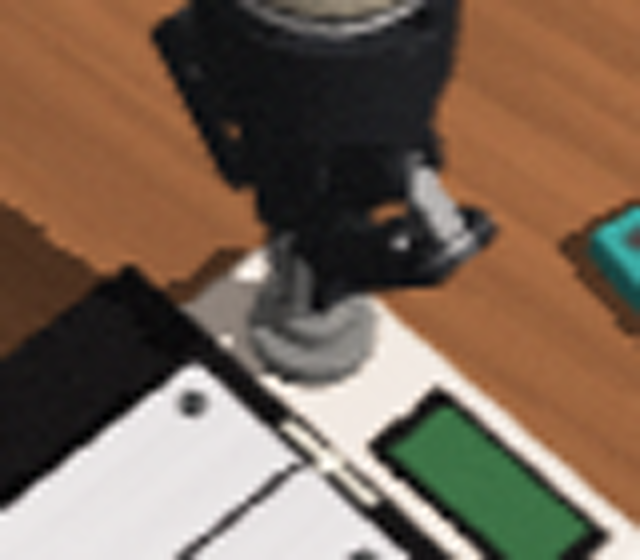

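The spring profile runs from 0 N at 61.8 mm to about 4.3 N at 55 mm and then goes stiff. That is over 6 mm of travel, so the button went fully down and came back up. I'll back off and do a final check.

Run:
```python
from h import *
robot.move_straight(W(-.122,-.045,.16),vel=.15)
robot.goto([.35,-.35,.30],[np.pi,0,YAW-.8])
robot.sleep(.5);look('11')
for n in ['top','scene']: cv2.imwrite(f'pics/{n}11.png',robot.grab_frame(n)['image'][:,:,::-1])
print(robot.sense()['t'])
```

```text
36.2333
```

View pics/c_top11.png

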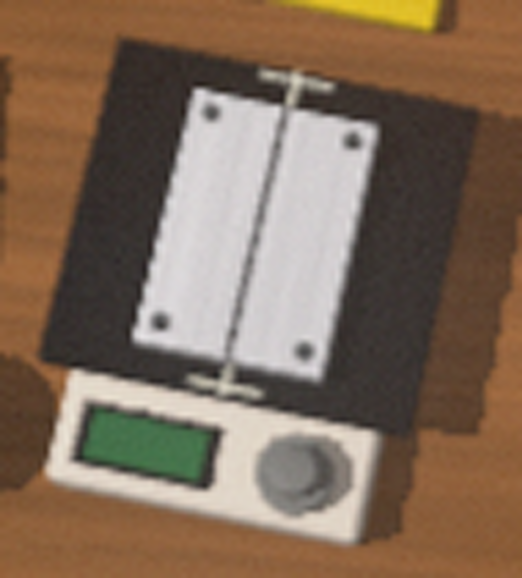

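View pics/top11.png

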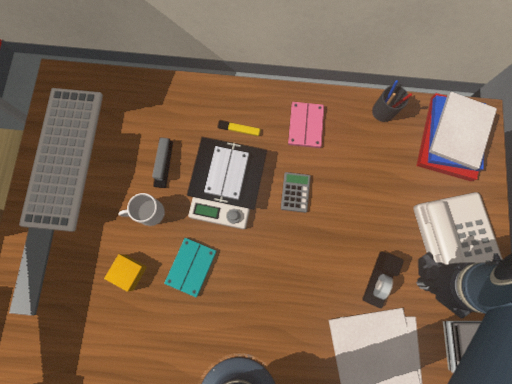

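Run:
```python
from h import *
meas('top',dict(cb=(295,79),cf=(226,382),BL=(120,40),BR=(477,110),FR=(412,435),FL=(40,360)),dict(BL=(194,89),BR=(379,126),FR=(323,382),FL=(133,345),gb=(285,108),gf=(230,363)))
s=robot.sense();print(s['wrist_force'],s['tcp_pos'])
robot.close_job()
```

```text
top platen [ 0.6131821   0.09368548 -0.105182  ] e0.75 shift y -0.5 mm | weight rel platen [-5.876e+00 -1.630e-01  2.000e-03] e0.15
[-0.02320865 -0.33920045 -0.27627973] [ 0.34997208 -0.35005835  0.30003488]
the job is handed in; nothing more can be done
```

The check weight is on the mark line, the calibrate button has been fully pressed and released, and the job was handed in at about 36 s. I used three gentle taps with the closed fingers: left side near the back, right side near the front, then left side near the back again. The wrist read under 4 N sideways after each step.

- **Weight:** the last top-camera picture puts its midline 0.2 mm from the line, 0.002 rad off square and 6 mm toward the front. The scene camera, checked before the button press, gave 1.1 mm, -0.005 rad and 4 mm. The platen is back at its centre to within the measuring error (0.5 mm).
- **Button:** the force rose to about 4.3 N over more than 6 mm of travel and then went stiff, reaching about 21 N at most. The force fell back to zero on the way up, so the button went fully down and came back up.
- **One disagreement:** the shut fingertips reach about 5 mm lower than I took from `robot.nose_length`. During the taps they therefore cleared the platen by only about 1 mm, and I saw no sign of contact.
- **Other things on the desk:** they look unmoved in the last top picture, and the arm was parked clear of everything at hand-in.

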